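Snap the bolt cover onto the ice shaver's blade base

ROBOT

A 6-joint arm with a two-finger parallel gripper is mounted at the origin on the work surface. World frame = base frame: x ahead of the robot, y to its left, z up, the work surface at z = 0. Lengths are in m, angles in rad, forces in N, time in s.
With the tool pointing down it reaches from about 0.25 to 0.8 m from the base axis. Payload 8.5 kg.
Tool frame: the origin (TCP) lies at the very end of the fingers, on their centre line; the grasp point (between the pads) lies 19 mm behind it (arm.grip_point_offset is the distance from the TCP to the grasp point, in m); z points along the fingers, y is the line along which they close (so a half turn about z gives the same grasp; the last joint's range is limited). The gripper opens to 85 mm and grips with 20 to 120 N. Pads are 22 mm wide; open, the fingers measure 114 mm over their backs; the gripper's body (76 mm by 85 mm) begins 54 mm behind the grasp point. The pads swing forward as they close: fully open they stand 13 mm farther back than shut.
Start: joints at [-1.239, 0.238, -0.013, 1.319, 0, 1.571], TCP at [0.171, -0.496, 0.231] pointing down, gripper open.
Joint ranges: [-2.66, 2.66], [-1.03, 1.9], [-1.14, 1.46], [-1.82, 2.27], [-1.45, 1.34], [-3.14, 3.14]. Speed limits (rad/s): [2.22, 2.22, 2.79, 3.14, 3.14, 3.14].

INTERFACE

Orientations are given as a rotation vector (axis times angle).
In Python, from rig import arm, cams, workorder gives the robot as it stands. The module is installed in compiled form; this text tells all that it offers.
- The arm moves only by the tool send_rows, never from a script. Its argument "increments" is a list of rows, each a list of 7 numbers: the turn, a rotation vector about the tool's x, y, z in rad, then the shift along the tool's x, y, z in mm, then the finger opening in mm, from 0 to 85.4. In form: [[rx, ry, rz, dx, dy, dz, jaw], ...]. A call has 1 to 8 rows; each row is the pose to reach, as a shift and turn from the pose commanded when the call began, along the tool's axes at that moment; what a row does not reach only later rows make up. A row lasts 1/8 s, in which the tool goes at most 62.5 mm and 10.7 degrees, less where a joint would pass 70% of its speed; a pose out of reach is approached as far as the arm can. A call with a gripper value outside its range is refused whole. The fingers move at their own pace and stop on an object; "grip_force" is the grip in N (left out, the last holds). Time passes only in rows, so rows that repeat a pose let the fingers close. It gives the time, the measured TCP pose, the force, the opening and the grip force at its end, in the units of the state.
- arm.observe(): the state, without advancing time (a new reading comes with each control period).
- cams.get_image(name): name is "scene" or "top" or "wrist"; returns (picture, depth): 400x640x3 uint8, red, green, blue; 400x640 float32, m along the optical axis (not along the pixel's ray), 0 where there is no reading.
- cams.camera_info(name): a dict with "mtx" (3x3 intrinsics, pixels), "world_to_cam" (4x4, takes a point from world to camera coordinates); the wrist camera has in their place "mount" (4x4, takes a point from camera to tool coordinates, whose origin is the TCP and whose axes are the flange's). Camera axes: x right, y down, z forward; pixel columns grow to the right and rows downward; lengths in m; the calibration is good to about 2 mm. A picture is of the moment at which its call begins: read the wrist's pose just before it. camera_info takes no time and is no camera call.
- workorder.job_done(): hands the job in; it is judged then, once.
The state is a dict: "t": time; "joint_positions": joint angles; "qvel": joint speeds; "joint_efforts": joint torques, N m; "tool_pos": TCP position; "ee_rot": TCP orientation; "contact_force": force on the tool from outside, world axes, zero at the start; "torque": the same for the moment, N m; "opening": opening from 0.0 (shut) to 1.0 (fully open); "finger_force": force on a finger pad.
Only numpy, scipy, OpenCV 4.12 (cv2) and the standard library are available. Lean on these libraries where they do the work, as an engineer would, in place of code of your own. Each camera call takes 0.05 s, during which the arm holds its last target. There are 200 camera calls.

TASK

Take the small black bolt cover from the mat and fit it on the one bare bolt of the ice shaver's blade base: press it straight down until it clicks, and keep pressing after the click until its rim sits fully home on the washer. Finish while still pressing the cover down firmly with the gripper (do not let go), but do not force it so hard that the plastic cracks, and leave the large cover and the spanner where they are.

Things in the scene. Friction and masses are not known exactly. Their poses are not given: they have to be found in the camera images.
- cover: the small bolt cover: black plastic domed cap, open below, 36 mm across, 22 mm high, 16 g, lying rim down on the mat. Origin: centre of its rim (underside); z up through its crown. Its rim's bore is 24.8 mm wide. It is round and rigid: its sides can be gripped at any yaw. It cracks if pressed down with over 60 N.
- bare_bolt (a point): point on the bare bolt's axis, on top of its 39 mm washer, 52 mm above the bench: where the cover's rim centre must end; z up. Set on gently, the cover stops on the bolt's spring clips with its rim about 10 mm above this point; pushed with 8 to 18 N it rides over them, clicks (the force drops) with the rim about 6 mm up, then stops hard on the washer. Nothing round the washer stands higher.
- blade_base: the blade base: cast aluminium ring 228 mm across, 50 mm high, with a round steel blade table in it, immovable on the bench. Three bolt lugs stick out of its flank, level with its top, bolts 132 mm from the centre; two carry a black cover, the third (120 degrees counterclockwise from its +x) is bare. A black knob sticks out to 167 mm towards its -x, below 50 mm. Origin: centre of underside, z up.
- mat: the flat white plastic work mat, 170 x 210 x 3 mm, fixed on the bench, on which the two loose covers lie. Origin: centre of its underside.
- large_cover: a larger black cover of the same kind for another bolt, 54 mm across and 28 mm high, also on the mat; not for this job. Origin: centre of its rim, z up.
- spanner: a loose steel spanner 170 mm long lying at the far side of the bench; to be left alone. Origin: centre of its underside.
- bolt_top (a point): centre of the top of the bare bolt's hex head (19 mm wide, chamfered), 15.5 mm above bare_bolt. Under the head is a 22.4 mm round collar with six steel spring clips, bulging to 28.8 mm across, 6 mm above the washer; the cover's bore passes head and collar with 1.2 mm of radial play.
Not all that is in view belongs to the job. What is shaped like the cover but white is not meant.

How it is judged:
On the way:
1. the cover stands upright over the bare bolt, not yet snapped on (horizontal distance between cover and bare_bolt below 0.006 m and z of cover in the frame of bare_bolt above 0.005 m and angle between cover's own z axis and vertical below 0.3 rad), for 0.05 s.
At the end, for the whole second after the job is handed in: through the last second the cover's rim is home on the washer of the bare bolt (within 1.5 mm in height, 3 mm sideways, 0.08 rad upright), the gripper still touches it, and it is being pressed on the blade base with more than 4 N (z of cover in the frame of bare_bolt below 0.0015 m and horizontal distance between cover and bare_bolt below 0.003 m and angle between cover's own z axis and vertical below 0.08 rad and contact force between cover and blade_base above 4 N and contact force between cover and the fingers above 2 N); the arm keeps its last pose, push and grip.
It fails at once if the cover was pressed on the blade base with more than 60 N and cracked (contact force between cover and blade_base above 60 N).
It fails at once if the large cover was moved more than 20 mm (distance of large_cover from where it was at the start of the episode above 0.02 m).
It fails at once if the spanner was moved more than 20 mm (distance of spanner from where it was at the start of the episode above 0.02 m).
It also fails if it takes over 35 s, if anything falls off the work surface, if the arm or the gripper's body presses on something with over 40 N, if the wrist force passes 120 N, or if a joint passes its speed limit or range.

## Working session

There is one attempt and no reset: what is moved stays moved. The work goes in short steps, Python scripts to look and compute and a tool call to move; the robot and the scene stay as the last step left them, time stands still between calls to the robot, and variables do not carry over. Pictures are saved under pics/ and viewed, at most 10 in all, crops included, and the job is handed in when it is done.

Besides the shell and the picture viewer there is one more tool, called by a JSON object that holds its "api" and its "payload". send_rows: Moves the arm, as the interface text tells. Its arguments: {"type":"object","properties":{"increments":{"type":"array"},"grip_force":{"type":"number"}},"required":["increments"]}

```bash
mkdir -p pics; python3 - <<'E'
from rig import arm,cams
import cv2,numpy as np
for n in("top","scene"):
    p,d=cams.get_image(n); cv2.imwrite(f"pics/{n}0.png",p[:,:,::-1]); np.savez(f"{n}0.npz",p=p,d=d)
    print(n,{k:np.round(v,4).tolist() for k,v in cams.camera_info(n).items() if k in("mtx","world_to_cam")})
print(cams.camera_info("wrist")["mount"]); print(arm.observe())
E
```

```text
top {'mtx': [[429.0592, 0.0, 322.8731], [0.0, 429.0592, 194.5846], [0.0, 0.0, 1.0]], 'world_to_cam': [[-0.0149, -0.9992, 0.0364, 0.0202], [-0.9882, 0.0092, -0.1526, 0.6077], [0.1521, -0.0382, -0.9876, 0.7784], [0.0, 0.0, 0.0, 1.0]]}
scene {'mtx': [[399.5258, 0.0, 315.1756], [0.0, 399.5258, 202.9458], [0.0, 0.0, 1.0]], 'world_to_cam': [[-0.2622, 0.9649, 0.0151, 0.1141], [0.7389, 0.2108, -0.64, -0.4115], [-0.6207, -0.1566, -0.7683, 1.1695], [0.0, 0.0, 0.0, 1.0]]}
[[-4.37839317e-05 -9.58300717e-01 -2.85761675e-01  7.29813630e-02]
 [ 9.99999856e-01  1.10997973e-04 -5.25449615e-04  1.35192249e-04]
 [ 5.35257709e-04 -2.85761657e-01  9.58300573e-01 -1.42583516e-01]
 [ 0.00000000e+00  0.00000000e+00  0.00000000e+00  1.00000000e+00]]
{'t': 0.1, 'joint_positions': array([-1.23896629e+00,  2.38716268e-01, -1.41694896e-02,  1.31920234e+00,
        1.53772344e-05,  1.57078750e+00]), 'qvel': array([ 0.00011353, -0.00086546,  0.00212903, -0.00057881,  0.00049575,
       -0.00074164]), 'joint_efforts': array([ 1.36619728e-03, -5.39718568e+01,  3.46999812e+01,  1.33348073e-02,
        7.00359033e-05,  1.20603696e-05]), 'tool_pos': array([ 0.17091348, -0.49600386,  0.23074446]), 'ee_rot': array([-3.09718986e+00, -5.18652089e-01,  3.11159210e-04]), 'contact_force': array([0.23956301, 0.00686914, 0.50324665]), 'torque': array([-0.0204115 ,  0.02975553, -0.00264609]), 'finger_force': 0.0, 'opening': 0.9980237230609479}
```

View pics/top0.png

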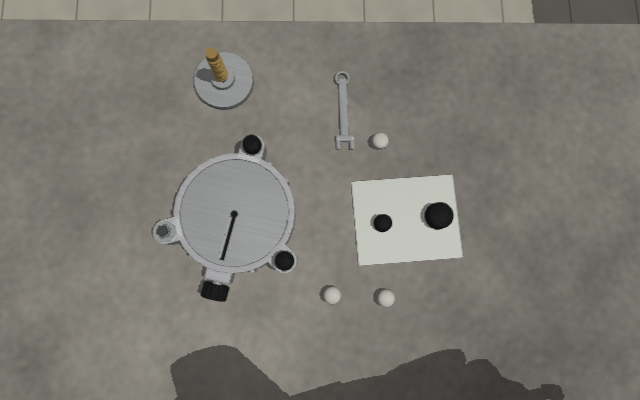

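View pics/scene0.png

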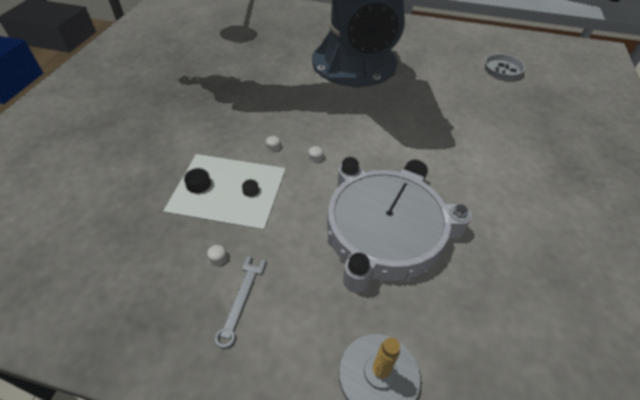

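Top view: small black cover at (382,223) on the mat. It could be confused with the large cover (438,215), the fitted covers (252,145) and (284,260), the knob (215,290), and the white caps (380,141), (332,295), (386,298). I choose (382,223). The bare bolt is at (164,231) in top and (460,211) in scene.

```bash
cat > h.py <<'E'
import numpy as np,cv2
from rig import arm,cams
from scipy.spatial.transform import Rotation as R
def c2w(n,st=None):
    i=cams.camera_info(n)
    if n!="wrist": return i["mtx"],np.linalg.inv(i["world_to_cam"])
    T=np.eye(4);T[:3,:3]=R.from_rotvec(st["ee_rot"]).as_matrix();T[:3,3]=st["tool_pos"]
    return i["mtx"],T@i["mount"]
def ray(n,uv,z,st=None):
    K,T=c2w(n,st); d=T[:3,:3]@np.linalg.solve(K,[uv[0],uv[1],1]); o=T[:3,3]
    return o+d*(z-o[2])/d[2]
def pix(n,p,st=None):
    K,T=c2w(n,st); q=K@(np.linalg.inv(T)@[*p,1])[:3]; return q[:2]/q[2]
def blobs(p,thr=45,amin=60):
    m=(p.max(2)<thr).astype(np.uint8)
    n,l,s,c=cv2.connectedComponentsWithStats(m)
    return [(c[i].round(1).tolist(),s[i].tolist()) for i in range(1,n) if s[i,4]>amin]
def totool(v,st): return R.from_rotvec(st["ee_rot"]).as_matrix().T@np.asarray(v)*1000
E
python3 - <<'E'
from h import *
P={n:np.load(n+"0.npz")["p"] for n in("top","scene")}
for n in P:
    for c,s in blobs(P[n]):
        if s[4]<1500: print(n,c,s,ray(n,c,.015).round(4),ray(n,c,.064).round(4))
print(ray("top",(164,231),.0675),ray("scene",(460,209),.0675))
# cap centres of fitted covers -> base
a=P["top"][185:265,345:465]; b=P["top"][200:260,130:200]
cv2.imwrite("pics/c.png",np.hstack([cv2.resize(a,(480,320)),cv2.resize(b,(320,320))[:, :]])[:,:,::-1])
E
```

```text
top [251.5, 144.3] [243, 135, 18, 19, 275] [0.7169 0.1543 0.015 ] [0.7033 0.148  0.064 ]
top [438.4, 215.4] [425, 203, 28, 26, 580] [ 0.5685 -0.2191  0.015 ] [ 0.5635 -0.2038  0.064 ]
top [229.0, 232.7] [221, 211, 16, 49, 119] [0.5391 0.1962 0.015 ] [0.5359 0.1874 0.064 ]
top [382.2, 222.8] [374, 215, 18, 17, 239] [ 0.555  -0.1054  0.015 ] [ 0.5508 -0.0968  0.064 ]
top [283.9, 260.4] [275, 252, 19, 18, 272] [0.4841 0.0893 0.015 ] [0.484  0.0867 0.064 ]
top [214.2, 291.2] [201, 281, 28, 20, 410] [0.4278 0.2223 0.015 ] [0.431  0.2119 0.064 ]
scene [116.2, 8.0] [110, 0, 13, 19, 139] [-0.0751 -0.8274  0.015 ] [ 0.0149 -0.7492  0.064 ]
scene [323.5, 46.0] [318, 38, 11, 15, 72] [-0.0373 -0.1027  0.015 ] [ 0.0496 -0.0819  0.064 ]
scene [349.9, 165.8] [343, 158, 15, 16, 197] [0.4373 0.0791 0.015 ] [0.4866 0.0855 0.064 ]
scene [416.8, 167.2] [406, 161, 21, 15, 194] [0.4009 0.221  0.015 ] [0.4531 0.2162 0.064 ]
scene [197.3, 180.7] [186, 170, 24, 23, 438] [ 0.5695 -0.2202  0.015 ] [ 0.6083 -0.1901  0.064 ]
scene [250.2, 188.0] [244, 181, 14, 15, 163] [ 0.5583 -0.1063  0.015 ] [ 0.598  -0.0852  0.064 ]
scene [358.7, 264.0] [349, 254, 20, 21, 312] [0.6761 0.1461 0.015 ] [0.7065 0.1472 0.064 ]
scene [29.7, 386.1] [0, 372, 56, 28, 559] [ 1.0053 -0.2723  0.015 ] [ 1.0096 -0.238   0.064 ]
[0.54018768 0.30448618 0.0675    ] [0.54369155 0.30369707 0.0675    ]
```

View pics/c.png

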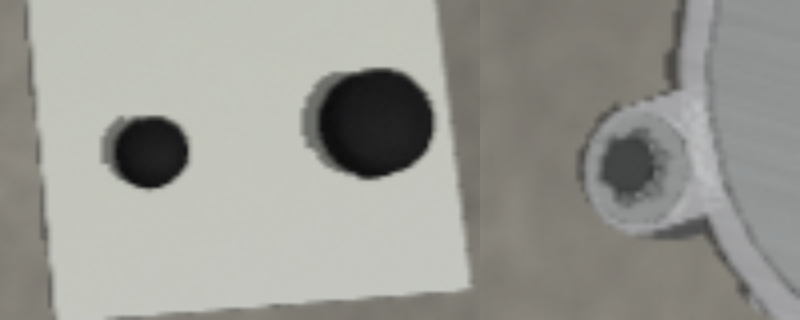

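The crop shows the small cover at left (382,223), clearly smaller than the large one (438,215). The bare bolt is the grey hex on the washer. I'll move above the cover, turning the tool so that tool x = world +y and tool y = world +x.

{"api": "send_rows", "payload": {"increments": [[0,0,-0.16,62,-30,10,85],[0,0,-0.32,124,-61,20,85],[0,0,-0.48,186,-92,30,85],[0,0,-0.64,248,-122,40,85],[0,0,-0.8,310,-153,50,85],[0,0,-0.96,372,-184,60,85],[0,0,-1.11,432,-214,70,85],[0,0,-1.239,491,-243,80,85]], "grip_force": 80}}

```text
t: 1.1
tool_pos: [0.5199, -0.1426, 0.1588]
ee_rot: [-2.216, -2.227, 0.0]
contact_force: [0.3, -0.5, 0.6]
opening: 0.994
finger_force: 0.0
```

{"api": "send_rows", "payload": {"increments": [[0,0,0,0,0,0,85],[0,0,0,0,0,0,85],[0,0,0,0,0,0,85]]}}

```text
t: 1.48
tool_pos: [0.518, -0.1453, 0.1594]
ee_rot: [-2.224, -2.219, 0.0]
contact_force: [-0.3, -0.5, -0.5]
opening: 0.997
finger_force: 0.0
```

```bash
python3 - <<'E'
from h import *
s=arm.observe(); p,d=cams.get_image("wrist"); cv2.imwrite("pics/w1.png",p[:,:,::-1])
print(s["t"],s["tool_pos"],s["ee_rot"],np.abs(s["qvel"]).max())
for c,t in blobs(p,60,300): print(c,t,ray("wrist",c,.015,s).round(4))
E
```

```text
1.475 [ 0.51803386 -0.14528148  0.15940961] [-2.22356910e+00 -2.21913777e+00  2.67417645e-04] 0.007072981639711404
[379.7, 268.0] [350, 237, 61, 63, 2968] [ 0.5684 -0.2191  0.015 ]
[321.6, 360.2] [0, 264, 640, 136, 36487] [ 0.5169 -0.3167  0.015 ]
```

View pics/w1.png

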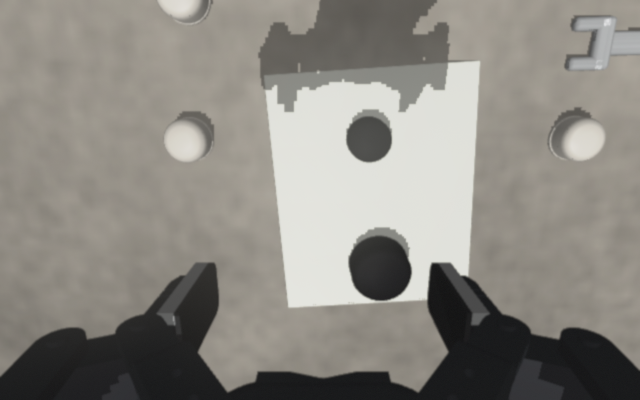

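Wrist view: the small cover is at (369,138), in shadow, and the large one at (380,268). The move stopped short, so I'll refine the cover position from this picture. It should also be wise to measure it again from overhead.

```bash
python3 - <<'E'
from h import *
s=arm.observe(); p,d=cams.get_image("wrist")
q=p[100:175,330:410]; 
for th in(60,75,90,100):
    for c,t in blobs(q,th,300):
        for z in(.012,.014,.016):print(th,t,ray("wrist",(c[0]+330,c[1]+100),z,s).round(4))
m=np.median(d[125:150,360:380]);print(m,pix("wrist",(.556,-.106,.014),s))
for uv in((369,138),):
    K,T=c2w("wrist",s);print((T@np.append(np.linalg.solve(K,[*uv,1])*d[uv[1],uv[0]],1))[:3])
E
```

```text
90 [17, 17, 44, 44, 1504] [ 0.5551 -0.1061  0.012 ]
90 [17, 17, 44, 44, 1504] [ 0.5548 -0.1058  0.014 ]
90 [17, 17, 44, 44, 1504] [ 0.5546 -0.1056  0.016 ]
100 [17, 16, 44, 45, 1551] [ 0.5551 -0.106   0.012 ]
100 [17, 16, 44, 45, 1551] [ 0.5548 -0.1058  0.014 ]
100 [17, 16, 44, 45, 1551] [ 0.5546 -0.1055  0.016 ]
0.27464372 [369.96450756 138.51298169]
[ 0.55384604 -0.10436255  0.02481433]
```

{"api": "send_rows", "payload": {"increments": [[0,0,0,39.5,37.2,20,85],[0,0,0,39.5,37.2,60,85],[0,0,0,39.5,37.2,100,85],[0,0,0,39.5,37.2,130,85],[0,0,0,39.5,37.2,147,85],[0,0,0,39.5,37.2,153,85],[0,0,0,39.5,37.2,153,60],[0,0,0,39.5,37.2,153,45]]}}

```text
t: 2.58
tool_pos: [0.5565, -0.1052, 0.0072]
ee_rot: [2.221, 2.22, 0.001]
contact_force: [0.4, 0.3, -0.1]
opening: 0.6
finger_force: 0.0
```

{"api": "send_rows", "payload": {"increments": [[0,0,0,0,0,0,36],[0,0,0,0,0,0,20],[0,0,0,0,0,0,20],[0,0,0,0,0,0,20]], "grip_force": 80}}

```text
t: 3.08
tool_pos: [0.5566, -0.1051, 0.0075]
ee_rot: [2.22, 2.22, 0.001]
contact_force: [-3.1, -0.3, 7.4]
opening: 0.392
finger_force: 79.3
```

The opening is 33.5 mm, less than 36, so the pads sit high on the dome. I'll open, go about 5 mm lower and regrip; the tips swing back when open, so there is clearance.

{"api": "send_rows", "payload": {"increments": [[0,0,0,0,0,0,50],[0,0,0,0,0,0,50],[0,0,0,-0.7,-1,2,50],[0,0,0,-0.7,-1,4,50],[0,0,0,-0.7,-1,4,50]]}}

```text
t: 3.7
tool_pos: [0.5548, -0.1055, 0.0019]
ee_rot: [-2.221, -2.221, 0.0]
contact_force: [-0.8, -0.6, -0.9]
opening: 0.586
finger_force: 0.0
```

```bash
python3 - <<'E'
from h import *
s=arm.observe(); p,d=cams.get_image("wrist"); cv2.imwrite("pics/w2.png",p[:,:,::-1])
print(s["tool_pos"],s["contact_force"],s["opening"])
E
```

```text
[ 0.55475644 -0.1055267   0.00194007] [-0.77550495 -0.56642822 -0.89336037] 0.5856569238634985
```

View pics/w2.png

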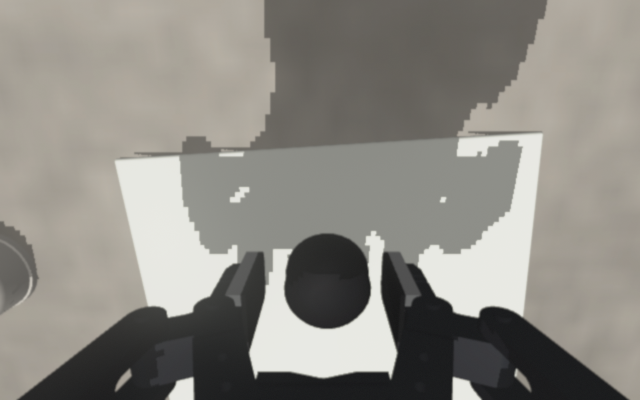

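The cover sits at (327,281), centred between the pads (260 and 388). Closing.

{"api": "send_rows", "payload": {"increments": [[0,0,0,0,0,0,30],[0,0,0,0,0,0,20],[0,0,0,0,0,0,20],[0,0,0,0,0,0,20]], "grip_force": 80}}

```text
t: 4.25
tool_pos: [0.5552, -0.1056, 0.0027]
ee_rot: [2.221, 2.221, 0.001]
contact_force: [-0.7, 0.2, 5.5]
opening: 0.397
finger_force: 79.8
```

{"api": "send_rows", "payload": {"increments": [[0,0,0,0,0,-30,20],[0,0,0,0,0,-80,20],[0,0,0,40,0,-130,20],[0,0,0,95,-3,-155,20],[0,0,0,150,-5,-155,20],[0,0,0,205,-7,-155,20],[0,0,0,260,-9,-155,20],[0,0,0,315,-11,-155,20]]}}

```text
t: 5.25
tool_pos: [0.5437, 0.2112, 0.1573]
ee_rot: [2.221, 2.221, 0.0]
contact_force: [0.3, 0.5, 0.9]
opening: 0.396
finger_force: 79.6
```

{"api": "send_rows", "payload": {"increments": [[0,0,0,30,-1,0,20],[0,0,0,50,-2,0,20],[0,0,0,55,-2,0,20],[0,0,0,55,-2,0,20],[0,0,0,55,-2,0,20]]}}

```text
t: 5.88
tool_pos: [0.5422, 0.2633, 0.1574]
ee_rot: [2.223, 2.22, -0.0]
contact_force: [0.0, -0.6, 0.5]
opening: 0.398
finger_force: 79.6
```

```bash
python3 - <<'E'
from h import *
s=arm.observe(); p,d=cams.get_image("wrist"); cv2.imwrite("pics/w3.png",p[:,:,::-1]); np.savez("w3.npz",p=p,d=d,pos=s["tool_pos"],rot=s["ee_rot"])
print(s["t"],s["tool_pos"],s["ee_rot"],s["contact_force"],s["opening"],s["finger_force"],np.abs(s["qvel"]).max())
print(pix("wrist",(.542,.304,.0675),s),pix("wrist",s["tool_pos"],s))
E
```

```text
5.875 [0.5421621  0.26327148 0.15737159] [ 2.22286103e+00  2.21991778e+00 -2.34960283e-04] [ 0.04484169 -0.57170601  0.48955933] 0.3975431881593906 79.60562059655786 0.004260678347531825
[321.93520132 146.48851921] [321.92303899 267.80501772]
```

View pics/w3.png

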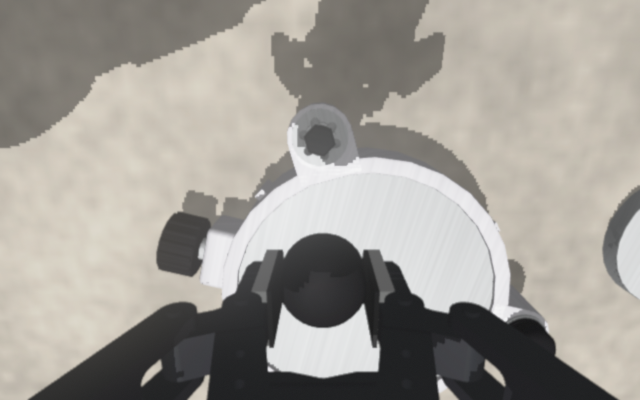

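Bolt head at (320,140), held cover at (322,280) upright between the pads. Measuring both precisely.

```bash
python3 - <<'E'
from h import *
z=np.load("w3.npz");p=z["p"];d=z["d"];s=dict(tool_pos=z["pos"],ee_rot=z["rot"])
K,T=c2w("wrist",s)
def P(u,v): return (T@np.append(np.linalg.solve(K,[u,v,1])*d[int(v),int(u)],1))[:3].round(4)
g=cv2.cvtColor(p,cv2.COLOR_RGB2GRAY)
q=g[95:185,270:375]
for th in(80,95,110,125):
    n,l,st,c=cv2.connectedComponentsWithStats((q<th).astype(np.uint8))
    for i in range(1,n):
        if 200<st[i,4]<2500: uv=c[i]+[270,95]; print("bolt",th,uv.round(1),st[i].tolist(),ray("wrist",uv,.0675,s).round(4))
print("depth z",P(320,140),P(302,140),P(340,140))
# depth-based: bolt head px near height .0675 ; washer at .052
vv,uu=np.mgrid[95:185,270:375]; dd=d[95:185,270:375]
X=(np.linalg.inv(K)@np.stack([uu,vv,np.ones_like(uu)]).reshape(3,-1))*dd.ravel(); W=(T[:3,:3]@X).T+T[:3,3]
h=W[:,2]; print(np.histogram(h,np.arange(.03,.08,.004)))
for a,b in((.062,.075),):
    m=(h>a)&(h<b); print("head",m.sum(),W[m].mean(0).round(4),W[m].min(0).round(4),W[m].max(0).round(4))
    mm=m.reshape(uu.shape); print("hexpx",uu[mm].min(),uu[mm].max(),vv[mm].min(),vv[mm].max())
# cover: depth points nearer than finger tips
vv,uu=np.mgrid[225:335,275:370]; dd=d[225:335,275:370]
X=(np.linalg.inv(K)@np.stack([uu,vv,np.ones_like(uu)]).reshape(3,-1))*dd.ravel(); W=(T[:3,:3]@X).T+T[:3,3]
Q=(W-s["tool_pos"])*1000; m=(Q[:,2]>-5)&(Q[:,2]<40)&(abs(Q[:,0])<16.5); Q=Q[m]
print("cover top",Q[:,2].max(),np.percentile(Q[:,2],99)); t=Q[Q[:,2]>Q[:,2].max()-4]; print(len(t),t.mean(0),t.min(0),t.max(0))
print("y range",Q[:,1].min(),Q[:,1].max(),Q[:,0].min(),Q[:,0].max())
a=cv2.resize(p[95:185,265:375],(440,360),interpolation=cv2.INTER_CUBIC);b=cv2.resize(p[225:345,265:385],(360,360),interpolation=cv2.INTER_CUBIC)
cv2.imwrite("pics/c3.png",cv2.convertScaleAbs(np.hstack([a,b])[:,:,::-1],alpha=1.3))
E
```

```text
bolt 95 [319.4 139.8] [34, 30, 31, 31, 673] [0.5404 0.3083 0.0675]
bolt 110 [319.4 139.8] [33, 29, 33, 34, 759] [0.5404 0.3083 0.0675]
bolt 125 [350.4 115.7] [28, 0, 77, 62, 1818] [0.56   0.3233 0.0675]
bolt 125 [319.7 138.5] [29, 23, 42, 42, 1014] [0.5406 0.3091 0.0675]
depth z [0.5408 0.3082 0.0681] [0.5283 0.3064 0.0528] [0.5543 0.3063 0.0522]
(array([  34,   33,   35,  304, 1596, 2462,   12,  217,  204,  671,    0,
          0]), array([0.03 , 0.034, 0.038, 0.042, 0.046, 0.05 , 0.054, 0.058, 0.062,
       0.066, 0.07 , 0.074, 0.078]))
head 875 [0.5402 0.3085 0.0666] [0.5283 0.2963 0.062 ] [0.5526 0.3204 0.0691]
hexpx 301 338 120 157
cover top 30.274992171259562 23.165155540233652
1 [-16.48912272   5.21464593  30.27499217] [-16.48912272   5.21464593  30.27499217] [-16.48912272   5.21464593  30.27499217]
y range -16.585632705843402 17.276690154746976 -16.48912271669145 16.481797950229303
```

View pics/c3.png

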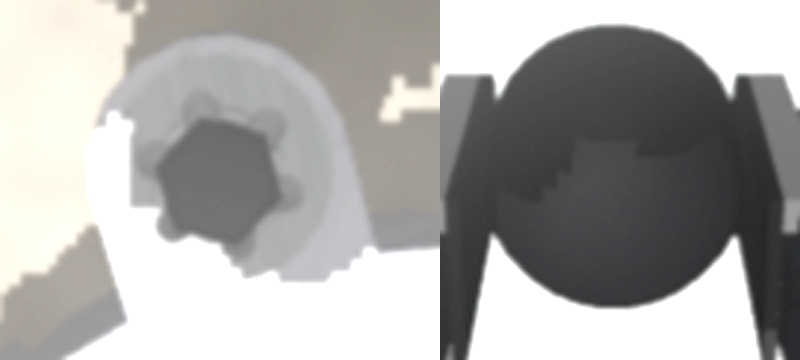

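```bash
python3 - <<'E'
from h import *
z=np.load("w3.npz");d=z["d"];s=dict(tool_pos=z["pos"],ee_rot=z["rot"])
K,T=c2w("wrist",s)
vv,uu=np.mgrid[225:335,283:362]; dd=d[225:335,283:362]
X=(np.linalg.inv(K)@np.stack([uu,vv,np.ones_like(uu)]).reshape(3,-1))*dd.ravel(); W=(T[:3,:3]@X).T+T[:3,3]
Q=(W-s["tool_pos"])*1000; ok=(np.hypot(Q[:,0],Q[:,1])<20)&(Q[:,2]>8)&(Q[:,2]<24);Q=Q[ok]
# paraboloid fit of crown z = a+bx+cy+k(x^2+y^2), iterated on inner disc
cx=cy=0
for _ in range(6):
    m=(np.hypot(Q[:,0]-cx,Q[:,1]-cy)<13); q=Q[m]
    A=np.c_[np.ones(len(q)),q[:,:2],(q[:,:2]**2).sum(1)]; c,*_=np.linalg.lstsq(A,q[:,2],rcond=None)
    cx,cy=-c[1]/2/c[3],-c[2]/2/c[3]
print("crown centre rel TCP",cx,cy,"top",c[0]-c[3]*(cx*cx+cy*cy),"curv",c[3],len(q))
for zz in(10,12,14,16,18,20,22):
    q=Q[abs(Q[:,2]-zz)<.7]; 
    if len(q)>20: print(zz,len(q),cv2.minEnclosingCircle(q[:,:2].astype(np.float32)))
E
```

```text
crown centre rel TCP 0.1938873327577002 -0.9634528707207098 top 22.46248894104767 curv -0.008528906710854073 3189
10 108 ((-0.14795827865600586, 6.196024417877197), 15.622596740722656)
12 100 ((0.08837890625, 6.193254470825195), 15.62277889251709)
14 117 ((0.03881120681762695, 6.69511604309082), 15.423457145690918)
16 190 ((0.38044020533561707, -0.6012501120567322), 17.256149291992188)
18 332 ((0.016034670174121857, -0.40385735034942627), 16.875892639160156)
20 1078 ((0.355241596698761, -0.31379827857017517), 16.116230010986328)
22 2110 ((0.769693911075592, -0.7825869917869568), 13.709589004516602)
```

{"api": "send_rows", "payload": {"increments": [[0,0,0,25,-1,5,20],[0,0,0,45.9,-2.1,20,20],[0,0,0,45.9,-2.1,45,20],[0,0,0,45.9,-2.1,65,20],[0,0,0,45.9,-2.1,75,20],[0,0,0,45.9,-2.1,75,20]]}}

```text
t: 6.68
tool_pos: [0.5393, 0.3107, 0.0812]
ee_rot: [-2.22, -2.222, 0.003]
contact_force: [0.5, -0.2, 0.1]
opening: 0.398
finger_force: 79.6
```

```bash
cat > m.py <<'E'
from h import *
s=arm.observe(); print(s["t"],s["tool_pos"],s["contact_force"])
for n,b,h in(("top",(150,215,180,248),None),("scene",(445,195,480,235),None)):
    z=np.load(n+"0.npz");p1,d1=cams.get_image(n); np.savez(n+"1.npz",p=p1,d=d1)
    K,T=c2w(n)
    for nm,d,lo,hi in(("bolt0",z["d"],.060,.075),("cover",d1,.09,.112)):
        vv,uu=np.mgrid[:400,:640]
        W=((T[:3,:3]@((np.linalg.inv(K)@np.stack([uu,vv,np.ones_like(uu)]).reshape(3,-1))*d.ravel())).T+T[:3,3])
        m=(W[:,2]>lo)&(W[:,2]<hi)&(np.hypot(W[:,0]-.541,W[:,1]-.307)<.019)
        print(n,nm,m.sum(),np.median(W[m],0).round(4),W[m].min(0).round(4),W[m].max(0).round(4))
    g=z["p"].max(2).astype(int)
    u,v=pix(n,(.540,.307,.0675)).astype(int); q=g[v-9:v+10,u-9:u+10]; 
    for th in(90,100,110):
        nn,l,st,c=cv2.connectedComponentsWithStats((q<th).astype(np.uint8))
        for i in range(1,nn):
            if 15<st[i,4]<150: print(n,th,st[i].tolist(),ray(n,c[i]+[u-9,v-9],.0675).round(4))
    q0,q1=z["p"][v-40:v+30,u-45:u+45],p1[v-40:v+30,u-45:u+45]
    cv2.imwrite(f"pics/{n}1c.png",cv2.resize(np.hstack([q0,q1]),None,fx=4.4,fy=4.2,interpolation=cv2.INTER_CUBIC)[:,:,::-1])
a=cv2.imread("pics/top1c.png");b=cv2.imread("pics/scene1c.png");cv2.imwrite("pics/v1.png",np.vstack([a,b]))
E
python3 m.py
```

```text
6.675 [0.53925419 0.31066434 0.08124114] [ 0.497428   -0.2361267   0.05224688]
top bolt0 148 [0.5403 0.307  0.0681] [0.5278 0.2952 0.0602] [0.5536 0.3206 0.0719]
top cover 251 [0.541  0.3031 0.1039] [0.5242 0.2925 0.09  ] [0.5585 0.3164 0.1107]
top 90 [4, 3, 13, 12, 101] [0.5409 0.308  0.0675]
top 100 [3, 2, 14, 14, 112] [0.5409 0.3081 0.0675]
top 110 [3, 2, 15, 15, 132] [0.5409 0.3074 0.0675]
scene bolt0 131 [0.5438 0.3052 0.0673] [0.5312 0.293  0.0603] [0.5538 0.3191 0.0708]
scene cover 109 [0.5436 0.2969 0.1033] [0.522  0.2909 0.0907] [0.5577 0.3136 0.1119]
scene 90 [2, 7, 13, 12, 100] [0.5459 0.3054 0.0675]
scene 100 [1, 6, 15, 13, 136] [0.5465 0.3052 0.0675]
```

View pics/v1.png

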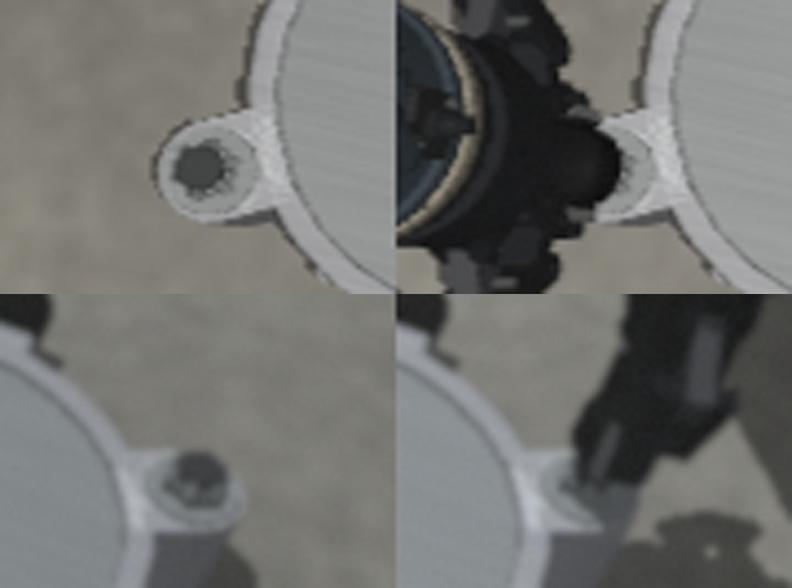

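Top view: the cover is above the bolt (crop shows cover edge ~1–2 mm too far out). Wrist and top views agree on the bolt at about (0.5406, 0.3082), so I'll correct by ≈ −2 mm in y and +1 mm in x.

{"api": "send_rows", "payload": {"increments": [[0,0,0,-1.8,1,0,20],[0,0,0,-1.8,1,0,20],[0,0,0,-1.8,1,0,20]]}}

```text
t: 7.15
tool_pos: [0.5411, 0.3085, 0.0827]
ee_rot: [2.222, 2.221, 0.001]
contact_force: [0.4, -0.5, -0.5]
opening: 0.397
finger_force: 79.6
```

```bash
python3 m.py | egrep -v "bolt0|90|100|110"; python3 -c "
from h import *
for i in range(4):
    cams.get_image('top'); print(arm.observe()['tool_pos'])"
```

```text
7.15 [0.54107478 0.30850411 0.08267272] [ 0.39847314 -0.5141709  -0.4837344 ]
[0.54094689 0.30849325 0.0824412 ]
[0.54088234 0.30849333 0.08237863]
[0.54085699 0.30851318 0.08233826]
[0.5408505  0.30851903 0.08230282]
```

{"api": "send_rows", "payload": {"increments": [[0,0,0,0.4,-0.2,5,20],[0,0,0,0.4,-0.2,10,20],[0,0,0,0.4,-0.2,13,20],[0,0,0,0.4,-0.2,15,20],[0,0,0,0.4,-0.2,16,20],[0,0,0,0.4,-0.2,17,20]], "grip_force": 110}}

```text
t: 8.2
tool_pos: [0.5407, 0.309, 0.0653]
ee_rot: [-2.221, -2.221, -0.0]
contact_force: [-0.5, -0.8, 0.3]
opening: 0.389
finger_force: 109.5
```

{"api": "send_rows", "payload": {"increments": [[0,0,0,0,0,1,20],[0,0,0,0,0,2,20],[0,0,0,0,0,2,20]]}}

```text
t: 8.57
tool_pos: [0.5406, 0.3089, 0.0632]
ee_rot: [-2.221, -2.221, 0.0]
contact_force: [0.5, -0.7, 0.5]
opening: 0.391
finger_force: 109.5
```

The rim is past the head top with no contact, so alignment is good. Next come the clips.

{"api": "send_rows", "payload": {"increments": [[0,0,0,0,0,1,20],[0,0,0,0,0,2,20],[0,0,0,0,0,2.5,20]]}}

```text
t: 8.95
tool_pos: [0.5405, 0.309, 0.0609]
ee_rot: [-2.221, -2.221, -0.0]
contact_force: [-1.2, 0.1, 3.1]
opening: 0.386
finger_force: 109.9
```

{"api": "send_rows", "payload": {"increments": [[0,0,0,0,0,0.7,20],[0,0,0,0,0,1.4,20],[0,0,0,0,0,1.4,20]]}}

```text
t: 9.32
tool_pos: [0.5406, 0.3091, 0.0599]
ee_rot: [-2.221, -2.221, -0.001]
contact_force: [-3.0, 0.0, 6.0]
opening: 0.389
finger_force: 110.4
```

{"api": "send_rows", "payload": {"increments": [[0,0,0,0,-0.3,0.7,20],[0,0,0,0,-0.3,1.4,20],[0,0,0,0,-0.3,1.4,20]]}}

```text
t: 9.7
tool_pos: [0.5406, 0.3092, 0.0591]
ee_rot: [2.221, 2.221, 0.002]
contact_force: [-2.7, -1.1, 11.0]
opening: 0.387
finger_force: 110.9
```

{"api": "send_rows", "payload": {"increments": [[0,0,0,0,0,0.7,20],[0,0,0,0,0,1.4,20],[0,0,0,0,0,1.4,20]]}}

```text
t: 10.07
tool_pos: [0.5403, 0.309, 0.0567]
ee_rot: [-2.221, -2.221, -0.0]
contact_force: [-2.2, -0.8, 2.7]
opening: 0.387
finger_force: 110.3
```

It clicked (11 → 2.7 N). I'll keep pressing to the washer.

{"api": "send_rows", "payload": {"increments": [[0,0,0,0,-0.2,1,20],[0,0,0,0,-0.2,2,20],[0,0,0,0,-0.2,3,20],[0,0,0,0,-0.2,3.5,20],[0,0,0,0,-0.2,3.5,20]]}}

```text
t: 10.7
tool_pos: [0.5401, 0.3088, 0.0528]
ee_rot: [-2.221, -2.221, 0.001]
contact_force: [-0.4, 0.0, -2.2]
opening: 0.388
finger_force: 110.0
```

{"api": "send_rows", "payload": {"increments": [[0,0,0,0,0,0.5,20],[0,0,0,0,0,1,20],[0,0,0,0,0,1,20]]}}

```text
t: 11.08
tool_pos: [0.5402, 0.3089, 0.0522]
ee_rot: [2.221, 2.221, 0.0]
contact_force: [0.0, 0.8, 0.4]
opening: 0.386
finger_force: 110.2
```

{"api": "send_rows", "payload": {"increments": [[0,0,0,0,0,0.5,20],[0,0,0,0,0,1,20],[0,0,0,0,0,1,20]]}}

```text
t: 11.45
tool_pos: [0.5403, 0.309, 0.0518]
ee_rot: [2.221, 2.221, 0.001]
contact_force: [-1.2, -0.5, 5.8]
opening: 0.384
finger_force: 110.8
```

{"api": "send_rows", "payload": {"increments": [[0,0,0,0,0,0.5,20],[0,0,0,0,0,1,20],[0,0,0,0,0,1,20]]}}

```text
t: 11.82
tool_pos: [0.5403, 0.309, 0.0518]
ee_rot: [2.221, 2.221, 0.002]
contact_force: [-4.7, -3.1, 14.5]
opening: 0.389
finger_force: 111.9
```

{"api": "send_rows", "payload": {"increments": [[0,0,0,0,0,0.5,20],[0,0,0,0,0,1,20],[0,0,0,0,0,1,20],[0,0,0,0,0,1,20]]}}

```text
t: 12.32
tool_pos: [0.5403, 0.309, 0.0517]
ee_rot: [2.221, 2.221, 0.003]
contact_force: [-7.1, -4.4, 22.9]
opening: 0.39
finger_force: 112.9
```

```bash
python3 - <<'E'
from h import *
s=arm.observe(); print(s["tool_pos"],s["contact_force"])
p,d=cams.get_image("wrist"); cv2.imwrite("pics/w9.png",p[:,:,::-1])
K,T=c2w("wrist",s); vv,uu=np.mgrid[225:335,283:362]; dd=d[225:335,283:362]
W=(T[:3,:3]@((np.linalg.inv(K)@np.stack([uu,vv,np.ones_like(uu)]).reshape(3,-1))*dd.ravel())).T+T[:3,3]
Q=(W-s["tool_pos"])*1000; q=Q[(np.hypot(Q[:,0],Q[:,1])<13)]
A=np.c_[np.ones(len(q)),q[:,:2],(q[:,:2]**2).sum(1)]; c,*_=np.linalg.lstsq(A,q[:,2],rcond=None)
cx,cy=-c[1]/2/c[3],-c[2]/2/c[3]; print("rel",cx,cy,"top",c[0]-c[3]*(cx*cx+cy*cy), "rim z",s["tool_pos"][2]*1000+c[0]-c[3]*(cx*cx+cy*cy)-22)
cams.get_image("top");print(arm.observe()["contact_force"])
E
```

```text
[0.54032221 0.30899321 0.0517442 ] [-7.0957722  -4.36986658 22.85912999]
rel 0.1670151423585019 -1.5010956550901178 top 22.437286903579015 rim z 52.18148927795595
[-7.1773231  -5.06076423 22.74654303]
```

View pics/w9.png

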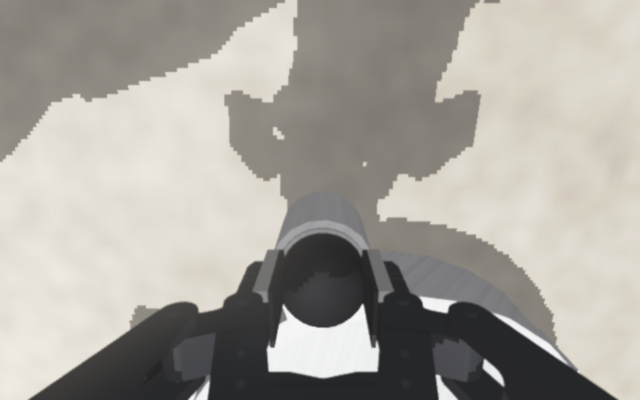

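The cover sits on the lug at (323,280). Its rim is at z ≈ 52.2 mm, which is home, and it is pressed with a steady 22.8 N. Handing in.

```bash
python3 -c "
from rig import workorder; print(workorder.job_done())"
```

```text
the job is handed in; nothing more can be done
None
```

I fitted the small black cover on the bare bolt: it clicked, its rim measured about 0.2 mm above the washer, and I handed the job in at about 12.5 s with the gripper still pressing it down at about 23 N; no verdict was shown.

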